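# Tuck the cooling baffle under the lapped tin and hold it down

## Task

Pick the flat aluminium baffle out of the drip tray by its rib, lay it on the engine deck and slide its leading edge (the end farther from the rib) about 25 mm in under the lapped tin, straight and centred, without lifting the tin. Press it flat on the deck with a firm push of about 15 N, not over 60 N, and finish while still gripping the rib and holding it pressed, without letting go. Leave the other parts in the tray and on the bench where they are.

Things in the scene. Friction and masses are not known exactly. Their poses are not given: they have to be found in the camera images.
- baffle: loose aluminium baffle, about 0.16 kg, flat in the tray, rib up: a plate 120 (x) x 70 (y) x 4 mm with one upright straight rib to grip it by, 50 mm long (along x), 12 mm thick (y), rising 28 mm above the plate. Origin: centre of the plate's underside; z up. The rib is off centre, from x = -40 to +10 mm, so the leading edge (x = +60 mm) is the end farther from the rib
- baffle_lead (a point): middle of the baffle's leading edge, on the underside: 60 mm along +x from the baffle's origin
- baffle_rib (a point): middle of the rib: 15 mm along -x from the baffle's origin and 20 mm above its underside; a grasp here is 12 mm wide, across the baffle's y
- deck: fixed finned aluminium block, 260 (x) x 150 (y) mm, flat top 50 mm above the bench. Origin: centre of the underside; z up; +x is the direction in which the baffle is slid in, roughly away from the robot. Free flat area from x = -130 to +30 mm, then the lapped tin. Four studs 8 mm thick (14 at the nuts), 28 mm high, stand at x = +45 and +112, y = +63 and -63 mm
- lap_edge (a point): middle of the lapped tin's free edge at rest, on its underside: x = +30 mm on the deck's centre line and 7.5 mm above the deck's top; directions as the deck's. Under the tin a bar on the deck stops the baffle's leading edge at deck x = +74 mm, 44 mm in from this edge
- lap (a joint): lapped tin: dark steel sheet 70 (x) x 90 (y) x 3 mm, 0.09 kg, level, its underside 7.5 mm above the deck top (the 4 mm plate has 3.5 mm to spare), hinged along its far edge at deck x = +100 mm and held down only by its weight. 0 = at rest, grows as the free edge lifts (rad; 0.05 rad = 3.5 mm at the free edge)
- tray: fixed shallow dark steel drip tray, 260 (x) x 300 (y) mm, rim 18 mm high, floor and walls 4 mm thick; origin: centre of the underside. The baffle lies on its floor. Tray and deck stand one left and one right of the robot's centre line, either way round
- gasket: flat copper gasket ring in the tray, 60 mm across, 4 mm thick; origin under its centre
- collar: steel spacer tube standing in the tray, 32 mm across, 22 mm high; origin under its centre
- piston: bare aluminium piston standing on the bench, 72 mm across, 50 mm high; origin under its centre
- screwdriver: screwdriver lying on the bench, at the left
- wrench: open wrench lying on the bench, at the left
- pliers: pliers with one red and one black handle, about 150 mm long, 16 mm high, lying on the bench at the right
- spray: blue can standing at the far side of the bench, 60 mm across, 150 mm high
There are look-alikes about, which are no part of the job. Leave any blue or yellow look-alike of the baffle alone.

How it is judged:
By the outcome, as a careful person would: the job done as asked, in the order asked, and still so for the second after the job is handed in, while the arm keeps its last pose, push and grip.
It also fails if it takes over 43 s, if anything falls off the work surface, if the arm or the gripper's body presses on something with over 40 N, if the wrist force passes 120 N, or if a joint passes its speed limit or range.

## Robot

A 7-joint arm with a two-finger parallel gripper is mounted at the origin on the work surface. World frame = base frame: x ahead of the robot, y to its left, z up, the work surface at z = 0. Lengths are in mm, angles in rad, forces in N, time in s.
With the tool pointing down it reaches from about 350 to 900 mm from the base axis. Payload 8.1 kg.
Tool frame: the origin (TCP) lies at the very end of the fingers, on their centre line; the grasp point (between the pads) lies 19 mm behind it; x points along the fingers, y is the direction in which the jaws open and shut, and the axes are right-handed (so a half turn about x gives the same grasp; the last joint's range is limited). The gripper opens to 92 mm and grips with 3 to 60 N. Pads are 19 mm wide; open, the fingers measure 130 mm over their backs; the gripper's body (75 mm by 190 mm) begins 47 mm behind the grasp point.
Start: joints at [1.181, 0.434, 0.025, 1.573, -0.012, 1.134, -0.075], TCP at [176.779, -599.493, 203.842] pointing down, gripper open.
Joint ranges: [-2.62, 2.62], [-0.44, 2.09], [-1.27, 1.32], [0.08, 2.57], [-1.32, 4.46], [0.12, 2], [-2.74, 2.74]. Speed limits (rad/s): [2.22, 2.22, 3.01, 3.01, 3.14, 3.14, 3.14].

## Interface

Orientations are given as a 3x3 rotation matrix whose columns are the frame's x, y, z axes.
In Python, from workcell import bot, camera, camera_params, workorder, nets gives the robot as it stands. The module is installed in compiled form; this text tells all that it offers.
- The arm moves only by the tool play_rows, never from a script. Its argument "rows" is a list that holds one entry, the list of rows, each a list of 5 numbers: the shift along the world's x, y, z in cm, then the turn about the world's z in rad, then the closure, from -1 (fully open) to 1 (shut). In form: [[[dx, dy, dz, roll, gripper], ...]]. A call has 1 to 20 rows; each row is the pose to reach, as a shift and turn from the pose commanded when the call began; what a row does not reach only later rows make up. A row lasts 1/8 s, in which the tool goes at most 62.5 mm and 10.7 degrees, less where a joint would pass 70% of its speed; a pose out of reach is approached as far as the arm can. A call with a gripper value outside its range is refused whole. The fingers move at their own pace and stop on an object; "grip_force" is the grip in N (left out, the last holds). Time passes only in rows, so rows that repeat a pose let the fingers close. It gives the time, the measured TCP pose, the force and the opening at its end, in the units of the state.
- bot.state(): the state, without advancing time (a new reading comes with each control period).
- camera(name): name is "side" or "top" or "wrist"; returns the picture (384x512x3 uint8, red, green, blue); there is no depth.
- camera_params(name): a dict with "intrinsics" (3x3 intrinsics, pixels), "k1" (the pictures are not rectified: a ray, as slopes to the right and down, at radius r is drawn at 1 + k1 r^2 times it, then the intrinsics apply), "world_to_cam" (4x4, takes a point from world to camera coordinates). Camera axes: x right, y down, z forward; pixel columns grow to the right and rows downward; lengths in mm; the calibration is good to about 2 mm. A picture is of the moment at which its call begins: read the wrist's pose just before it. camera_params takes no time and is no camera call; for the wrist camera it gives the pose at the moment of the call.
- workorder.finish_job(): hands the job in, once; it reports no verdict.
Trained networks look in the newest picture that a camera, given by its name, has taken for a name from the list of things; names that differ only in an ending like _2 or _b are one class to them, and where a whole thing is asked for, a point or a joint stands for the part that bears it (a point fixed in the world has none). Each returns a list of dicts, best first, with "confidence" (0 to 1); they miss things now and then, are a little off and sometimes report something else, mostly with a low value. They report only what shows in the picture. A call takes as long as a camera call. They do not tell look-alikes from the thing itself.
- nets.silhouettes(camera, thing): "pixels" (384x512 bool, what is visible of it) and "at" ([row, column] in pixels, amid what is visible of it).
The state is a dict: "time": time; "qpos": joint angles; "dq": joint speeds; "effort": joint torques, N m; "position": TCP position; "tcp_rot": TCP orientation; "force": force on the tool from outside, world axes, zero at the start; "ft_torque": the same for the moment, N m; "gripper_width": finger opening in mm.
Only numpy, scipy, OpenCV 4.12 (cv2) and the standard library are available. Lean on these libraries where they do the work, as an engineer would, in place of code of your own. Each camera call takes 0.05 s, during which the arm holds its last target.

## Working session

There is one attempt and no reset: what is moved stays moved. The work goes in short steps, Python scripts to look and compute and a tool call to move; the robot and the scene stay as the last step left them, time stands still between calls to the robot, and variables do not carry over. Pictures are saved under pics/ and viewed, and the job is handed in when it is done.

Besides the shell and the picture viewer there is one more tool, called after "Call:" as name(argument=value, ...) on one line, values as JSON. play_rows: Moves the arm, as the interface text tells. Its arguments: {"type":"object","properties":{"rows":{"type":"array","items":{"type":"array","items":{"type":"array","items":{"type":"number"}}}},"grip_force":{"type":"number"}},"required":["rows"]}

```bash
mkdir -p pics; cat > h.py <<'E'
import numpy as np, cv2
from workcell import bot, camera, camera_params, workorder, nets
def save(img,name,scale=1.5):
    im=cv2.cvtColor(img,cv2.COLOR_RGB2BGR)
    cv2.imwrite('pics/'+name,cv2.resize(im,None,fx=scale,fy=scale,interpolation=cv2.INTER_CUBIC))
def ray(p,P):
    K=np.array(p['intrinsics']);k=p['k1'];T=np.array(p['world_to_cam'])
    P=np.atleast_2d(P).astype(float)  # (col,row)
    d=np.c_[(P[:,0]-K[0,2])/K[0,0],(P[:,1]-K[1,2])/K[1,1]]
    u=d.copy()
    for _ in range(30): u=d/(1+k*(u**2).sum(1,keepdims=True))
    R=T[:3,:3];c=-R.T@T[:3,3]
    return c,(np.c_[u,np.ones(len(u))])@R
def toz(p,P,z):
    c,d=ray(p,P); s=(z-c[2])/d[:,2]
    return c+d*s[:,None]
def proj(p,X):
    K=np.array(p['intrinsics']);k=p['k1'];T=np.array(p['world_to_cam'])
    X=np.atleast_2d(X)@T[:3,:3].T+T[:3,3]
    u=X[:,:2]/X[:,2:]; u=u*(1+k*(u**2).sum(1,keepdims=True))
    return np.c_[u[:,0]*K[0,0]+K[0,2],u[:,1]*K[1,1]+K[1,2]]
E
python3 - <<'E'
from h import *
np.set_printoptions(precision=2,suppress=True)
for n in['top','side']:
    im=camera(n);save(im,n+'0.png'); p=camera_params(n);c,_=ray(p,[0,0]);print(n,c,p['k1'],np.array(p['intrinsics'])[0,0])
    for t in['baffle','deck','lap','tray']:
        for r in nets.silhouettes(n,t)[:4]:
            print(n,t,round(r['confidence'],2),r['at'],r['pixels'].sum())
s=bot.state();print(s['time'],s['force'],s['gripper_width'],s['tcp_rot'])
E
```

```text
top [ 354.92   27.76 1224.24] -0.05556979504458586 400.02900508656904
top baffle 0.94 [204.0, 219.9] 870
top baffle 0.65 [270.1, 315.7] 997
top deck 0.62 [187.7, 338.7] 4388
top lap 0.97 [163.0, 345.6] 708
top tray 0.84 [192.2, 206.9] 7158
side [238.45 796.99 940.84] 0.0024913160929250383 401.5893219924342
side baffle 0.83 [192.0, 333.9] 645
side baffle 0.74 [298.6, 305.4] 1187
side baffle 0.65 [241.1, 245.7] 846
side deck 0.81 [148.9, 270.9] 2918
side deck 0.65 [173.5, 186.3] 529
side lap 0.81 [137.2, 254.5] 402
side tray 0.87 [257.1, 225.0] 7498
0.5 [-0.23 -0.2  -0.84] 92.14052892266295 [[-0.    0.28 -0.96]
 [ 0.   -0.96 -0.28]
 [-1.   -0.    0.  ]]
```

View pics/top0.png

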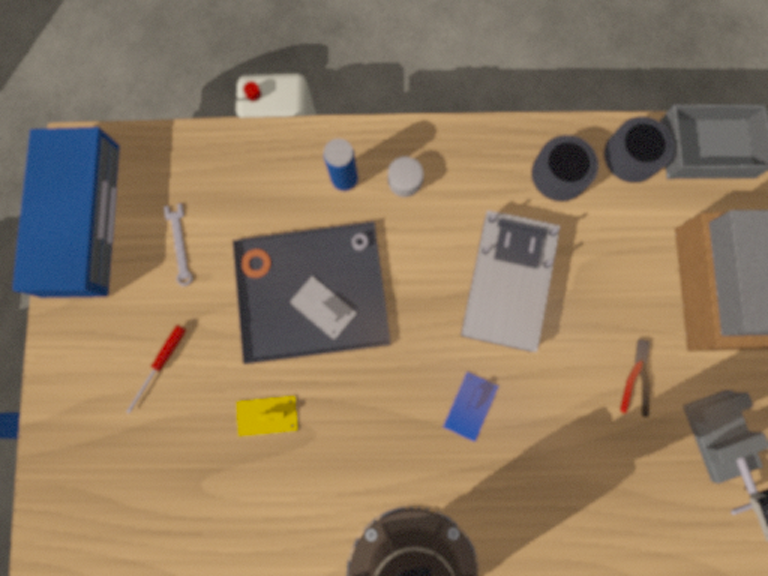

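View pics/side0.png

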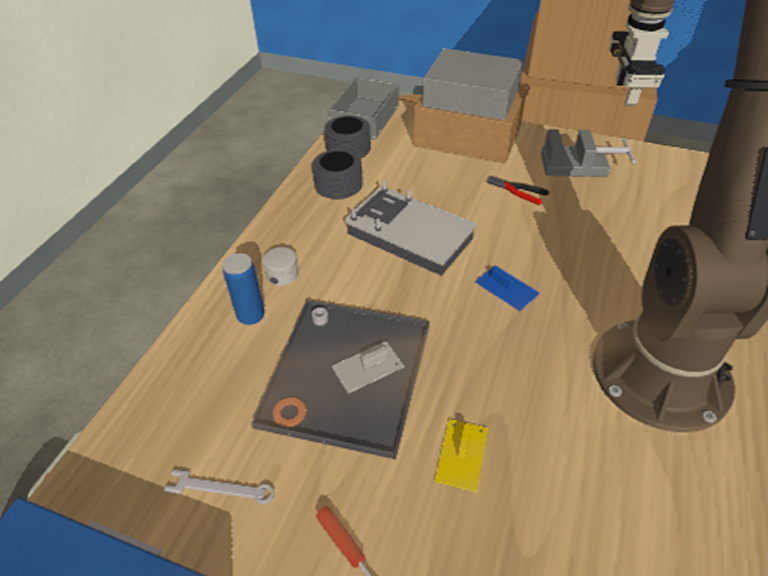

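```bash
cat >> h.py <<'E'
from scipy.optimize import minimize
def box(x0,x1,y0,y1,z0,z1): return np.array([[x,y,z] for x in(x0,x1) for y in(y0,y1) for z in(z0,z1)],float)
BAF=[box(-60,60,-35,35,0,4),box(-40,10,-6,6,4,32)]
DECK=[box(-130,130,-75,75,0,50)]+[box(x-5,x+5,y-5,y+5,50,78) for x in(45,112) for y in(63,-63)]
LAP=[box(30,100,-45,45,57.5,60.5)]
def place(X,q,z):
    c,s=np.cos(q[2]),np.sin(q[2]); return X@np.array([[c,s,0],[-s,c,0],[0,0,1]])+[q[0],q[1],z]
def render(p,parts,q,z,S=4):
    m=np.zeros((384*S,512*S),np.uint8)
    for b in parts:
        uv=proj(p,place(b,q,z)); h=cv2.convexHull(((uv+.5)*S).astype(np.float32)).round().astype(np.int32)
        cv2.fillConvexPoly(m,h,1)
    return cv2.resize(m.astype(np.float32),(512,384),interpolation=cv2.INTER_AREA)
def fit(views,parts,q0,z,hull=False):
    V=[]
    for p,m in views:
        m=m.astype(np.float32)
        V.append((p,m))
    def cost(u):
        q=[u[0],u[1],u[2]/100]
        return sum(np.abs(render(p,parts,q,z)-m).sum()/m.sum() for p,m in V)
    best=None
    u0=np.array([q0[0],q0[1],q0[2]*100])
    for d in(0,15,-15):
        s=u0+[0,0,d]; sim=np.array([s,s+[12,0,0],s+[0,12,0],s+[0,0,12]])
        r=minimize(cost,s,method='Nelder-Mead',options=dict(initial_simplex=sim,xatol=.05,fatol=1e-4))
        if best is None or r.fun<best.fun: best=r
    return np.array([best.x[0],best.x[1],best.x[2]/100]),best.fun
def overlay(img,p,parts,q,z,col=(255,0,0),S=1):
    im=img.copy()
    for b in parts:
        uv=proj(p,place(b,q,z))
        for i in range(8):
            for j in range(i):
                if (b[i]!=b[j]).sum()==1: cv2.line(im,tuple(int(v) for v in uv[i]*16),tuple(int(v) for v in uv[j]*16),col,1,cv2.LINE_AA,4)
    return im
E
cat > f1.py <<'E'
from h import *
np.set_printoptions(precision=3,suppress=True)
M={};I={}
P={n:camera_params(n) for n in('top','side')}
for n in P:
    I[n]=camera(n)
    for t in('baffle','deck','lap'): M[n,t]=nets.silhouettes(n,t)
def pick(n,t,xy,z):
    uv=proj(P[n],[*xy,z])[0]
    L=M[n,t]
    return min(L,key=lambda r:np.hypot(r['at'][1]-uv[0],r['at'][0]-uv[1]))['pixels']
b0=toz(P['top'],[323/1.5,307/1.5],10)[0]; d0=toz(P['top'],[512/1.5,282/1.5],50)[0]; l0=toz(P['top'],[521/1.5,244/1.5],110/2)[0]
print(b0,d0,l0)
yd=np.arctan2(*(l0-d0)[[1,0]])
res={}
for vs in(['top'],['side'],['top','side']):
    v=[(P[n],pick(n,'baffle',b0[:2],6)) for n in vs]
    for y in(0.7,0.7+np.pi):
        print(vs,'baffle',*fit(v,BAF,[b0[0],b0[1],y],4))
    v=[(P[n],pick(n,'lap',l0[:2],58)) for n in vs]
    print(vs,'lap',*fit(v,LAP,[d0[0],d0[1],yd],0))
    v=[(P[n],pick(n,'deck',d0[:2],50)|pick(n,'lap',l0[:2],58)) for n in vs]
    q,f=fit(v,DECK,[d0[0],d0[1],yd],0); print(vs,'deck',q,f)
    res['d']=q
np.savez('m.npz',**{n+t:pick(n,t,(b0 if t=='baffle' else d0)[:2],30) for n in P for t in('baffle','deck','lap')})
for n in P:
    im=overlay(I[n],P[n],DECK+LAP,res['d'],0); save(im,n+'_ov.png')
E
python3 f1.py
```

```text
[520.663 171.779  10.   ] [ 559.436 -208.683   50.   ] [ 635.582 -229.76    55.   ]
['top'] baffle [522.966 172.729   0.863] 0.05635245889425278
['top'] baffle [522.966 172.729   4.004] 0.05635245889425278
['top'] lap [ 566.462 -206.729   -0.239] 0.06465194374322891
['top'] deck [ 568.668 -207.219   -0.251] 0.06019280478358269
['side'] baffle [522.851 174.259   0.87 ] 0.04644495248794556
['side'] baffle [522.851 174.259   4.012] 0.04644495248794556
['side'] lap [ 568.356 -209.88    -0.228] 0.0728333368897438
['side'] deck [ 569.347 -212.022   -0.232] 0.051758140325546265
['top', 'side'] baffle [522.733 173.588   0.872] 0.11236567795276642
['top', 'side'] baffle [522.733 173.588   4.013] 0.11236567795276642
['top', 'side'] lap [ 567.078 -207.254   -0.243] 0.16216617822647095
['top', 'side'] deck [ 567.256 -209.334   -0.235] 0.11938543617725372
```

Call:
play_rows(rows=[[[34,40,8,0,0],[34,40,8,0,0],[34,40,8,0,0],[34,40,8,0,0],[34,40,8,0,0],[34,40,8,0,0],[34,40,8,0,0],[34,40,8,0,0],[34,40,8,0,0],[34,40,8,0,0],[34,40,8,0,0],[34,40,8,0,0]]], grip_force=30)

```text
time: 2.4
position: [515.9, -200.9, 283.7]
tcp_rot: [[-0.001, 0.281, -0.96], [-0.0, -0.96, -0.281], [-1.0, 0.0, 0.001]]
force: [-0.4, -0.7, 0.3]
gripper_width: 46.3
```

View pics/top_ov.png

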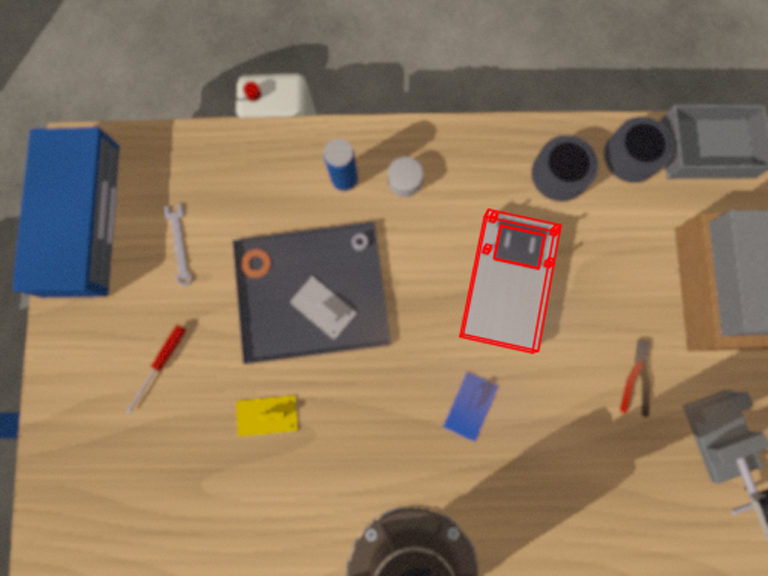

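```bash
python3 - <<'E'
from h import *
np.set_printoptions(precision=3,suppress=True)
p=camera_params('wrist'); im=camera('wrist'); save(im,'w1.png')
c,d=ray(p,[[256,192]]); print(c,d,p['k1'],p['intrinsics'])
for t in('deck','lap'):
    for r in nets.silhouettes('wrist',t): print(t,r['confidence'],r['at'],r['pixels'].sum()); 
s=bot.state();print(s['time'],s['position'],s['gripper_width'],s['qpos'])
save(overlay(im,p,DECK+LAP,[567,-208.5,-.238],0),'w1o.png')
E
```

```text
[ 596.047 -176.939  465.81 ] [[-0.292 -0.08  -0.953]] -0.050582610452956575 [[302.413   0.    257.728]
 [  0.    302.413 193.252]
 [  0.      0.      1.   ]]
deck 0.63 [114.7, 274.4] 22008
lap 0.67 [76.6, 297.8] 4400
lap 0.29 [113.2, 274.3] 22094
2.55 [ 516.256 -200.384  283.836] 46.01602471462259 [ 0.439  0.276 -0.214  1.611  0.061  1.261 -1.072]
```

View pics/w1o.png

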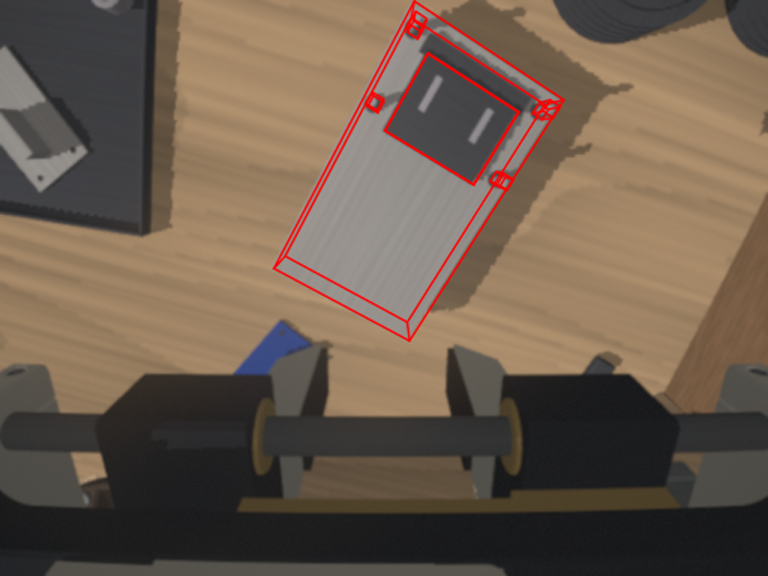

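```bash
python3 - <<'E'
from h import *
np.set_printoptions(precision=3,suppress=True)
p=camera_params('wrist'); im=camera('wrist')
l=nets.silhouettes('wrist','lap')[0]['pixels']
print(fit([(p,l)],LAP,[567,-208,-.238],0))
m=np.load('m.npz');P={n:camera_params(n) for n in('top','side')}
print(fit([(p,l),(P['top'],m['toplap']),(P['side'],m['sidelap'])],LAP,[567,-208,-.238],0))
E
```

```text
(array([ 568.475, -206.738,   -0.241]), np.float64(0.06083333492279053))
(array([ 567.625, -206.745,   -0.249]), np.float64(0.22805923223495483))
```

Call:
play_rows(rows=[[[-0.3,36.2,-6,0.588,0],[-0.3,36.2,-6,0.588,0],[-0.3,36.2,-6,0.588,0],[-0.3,36.2,-6,0.588,0],[-0.3,36.2,-6,0.588,0],[-0.3,36.2,-6,0.588,0],[-0.3,36.2,-6,0.588,0],[-0.3,36.2,-6,0.588,0],[-0.3,36.2,-6,0.588,0]]])

```text
time: 3.78
position: [514.2, 160.8, 224.0]
tcp_rot: [[0.0, 0.766, -0.643], [-0.001, -0.643, -0.766], [-1.0, 0.001, 0.0]]
force: [-0.2, -0.8, -0.5]
gripper_width: 45.5
```

```bash
python3 - <<'E'
from h import *
np.set_printoptions(precision=3,suppress=True)
p=camera_params('wrist'); im=camera('wrist'); save(im,'w2.png')
R=nets.silhouettes('wrist','baffle')
for r in R: print(r['confidence'],r['at'],r['pixels'].sum())
uv=proj(p,[522.7,173.6,6])[0]
b=min(R,key=lambda r:np.hypot(r['at'][1]-uv[0],r['at'][0]-uv[1]))['pixels']
q,f=fit([(p,b)],BAF,[522.7,173.6,.872],4);print(q,f)
save(overlay(im,p,BAF,q,4),'w2o.png')
m=np.load('m.npz');P={n:camera_params(n) for n in('top','side')}
print(fit([(p,b),(P['top'],m['topbaffle']),(P['side'],m['sidebaffle'])],BAF,q,4))
s=bot.state();print(s['time'],s['position'],np.arctan2(s['tcp_rot'][1][1],s['tcp_rot'][0][1]))
E
```

```text
0.72 [188.0, 84.6] 4029
0.66 [152.2, 251.7] 4752
[521.253 175.002   0.869] 0.015953809022903442
(array([521.927, 174.162,   0.871]), np.float64(0.15819035470485687))
3.875 [514.203 161.063 224.044] -0.6984406248189446
```

View pics/w2o.png

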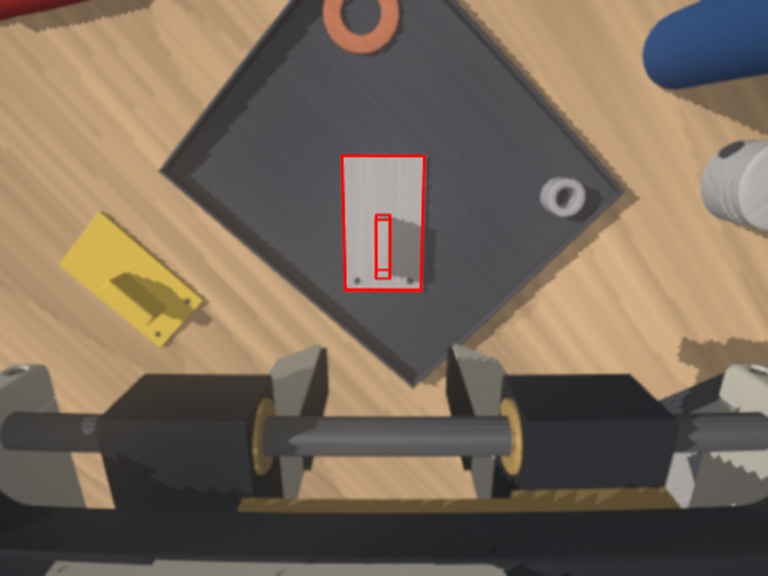

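Call:
play_rows(rows=[[[-0.23,0.23,-5,0,0],[-0.23,0.23,-10,0,0],[-0.23,0.23,-15,0,0],[-0.23,0.23,-18,0,0],[-0.23,0.23,-20,0,0],[-0.23,0.23,-21,0,0],[-0.23,0.23,-21.2,0,0],[-0.23,0.23,-21.2,0,0]]])

```text
time: 4.88
position: [512.0, 164.8, 12.5]
tcp_rot: [[0.001, 0.767, -0.642], [0.0, -0.642, -0.767], [-1.0, 0.001, -0.001]]
force: [-0.4, 0.2, -0.2]
gripper_width: 46.1
```

```bash
python3 - <<'E'
from h import *
np.set_printoptions(precision=3,suppress=True)
p=camera_params('wrist'); im=camera('wrist'); save(im,'w3.png')
s=bot.state();print(s['time'],s['position'],s['force'])
E
```

```text
4.925 [512.128 164.914  12.672] [-0.056 -0.098 -0.566]
```

View pics/w3.png

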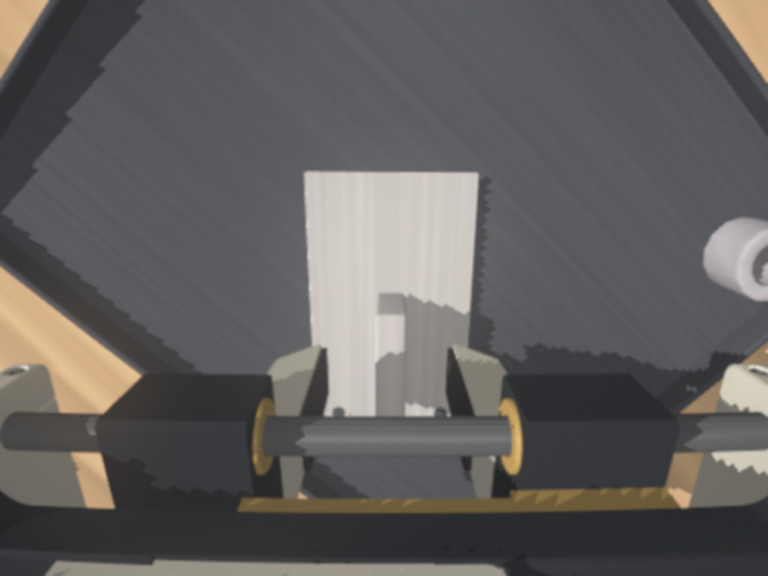

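Call:
play_rows(rows=[[[0,0,-0.15,0,0],[0,0,-0.15,0,1],[0,0,-0.15,0,1],[0,0,-0.15,0,1],[0,0,-0.15,0,1],[0,0,-0.15,0,1],[0,0,-0.15,0,1]]], grip_force=45)

```text
time: 5.8
position: [511.6, 164.7, 10.4]
tcp_rot: [[0.0, 0.767, -0.641], [-0.0, -0.641, -0.767], [-1.0, 0.0, -0.0]]
force: [0.2, -0.3, 0.7]
gripper_width: 10.6
```

Call:
play_rows(rows=[[[0,0,3,0,1],[0,0,7,0,1],[0,0,11,0,1],[0,0,14,0,1],[0,0,14,0,1],[0,0,14,0,1]]])

```text
time: 6.55
position: [510.8, 164.4, 149.4]
tcp_rot: [[-0.001, 0.767, -0.641], [-0.001, -0.641, -0.767], [-1.0, -0.001, 0.001]]
force: [-0.0, -0.4, -1.8]
gripper_width: 10.0
```

```bash
python3 - <<'E'
from h import *
np.set_printoptions(precision=3,suppress=True)
p=camera_params('wrist'); im=camera('wrist'); save(im,'w4.png')
s=bot.state();print(s['time'],s['position'],s['force'],s['ft_torque'],s['gripper_width'])
save(camera('side'),'s4.png')
E
```

```text
6.6 [510.574 164.323 149.032] [ 0.379 -0.071 -2.057] [-0.022 -0.019  0.007] 10.388310156510975
```

View pics/w4.png

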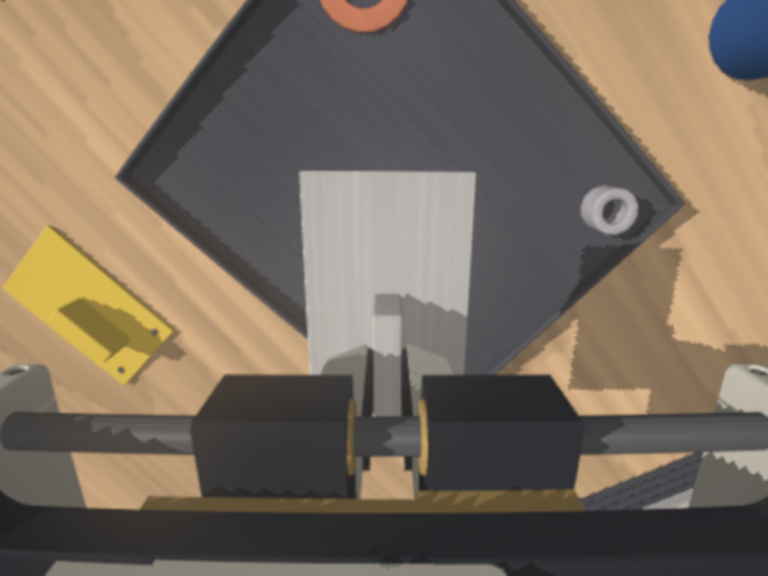

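View pics/s4.png

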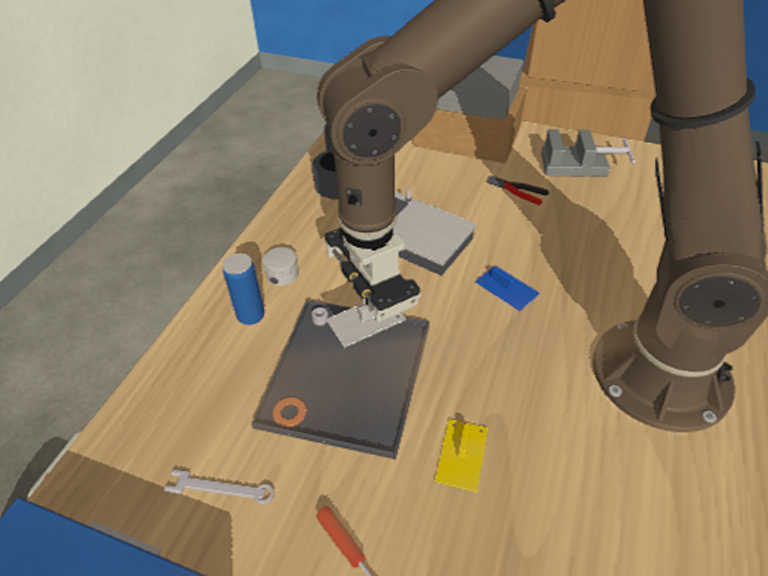

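```bash
python3 - <<'E'
from h import *
np.set_printoptions(precision=3,suppress=True)
p=camera_params('wrist')
s=bot.state();R=np.array(s['tcp_rot']);t=np.array(s['position']);zt=t[2]-2.4
c=toz(p,np.array([[299.5,171],[475.5,172]])/1.5-0.17,zt);print(c,np.linalg.norm(c[0]-c[1]))
loc=(c-t)@R;print('tool frame',loc)
fwd=-R[:,2];print('fwd yaw',np.arctan2(fwd[1],fwd[0])); e=c[0]-c[1];print('edge normal yaw',np.arctan2(-e[0],e[1]))
g=cv2.cvtColor(cv2.imread('pics/w4.png'),cv2.COLOR_BGR2GRAY)
g=g[165:260:1]; 
for r in(20,50,90):
    row=g[r].astype(int); d=np.diff(row); print(r+165,np.argmax(d[250:350])+250,np.argmin(d[440:500])+440)
for x in(320,360,400,450):
    col=cv2.imread('pics/w4.png',0)[150:200,x].astype(int);print(x,150+np.argmax(np.diff(col)))
E
```

```text
[[531.197 243.493 146.529]
 [584.448 198.548 146.529]] 69.68247150446048
tool frame [[  2.279 -34.912 -73.992]
 [  2.194  34.77  -73.645]]
fwd yaw 0.874760119031737
edge normal yaw 0.8697820754182372
185 299 474
215 300 472
255 302 470
320 170
360 170
400 171
450 171
```

Call:
play_rows(rows=[[[0,-5,0,-0.18,1],[0,-10,0,-0.36,1],[0,-15,0,-0.54,1],[0,-20,0,-0.72,1],[0,-25,0,-0.9,1],[0,-30,0,-1.05,1],[0,-34,0,-1.116,1],[0,-35.7,0,-1.116,1],[0,-35.7,-3,-1.116,1],[0,-35.7,-5,-1.116,1],[0,-35.7,-5,-1.116,1],[0,-35.7,-5,-1.116,1]]])

```text
time: 8.15
position: [511.9, -191.6, 100.7]
tcp_rot: [[0.0, -0.238, -0.971], [0.0, -0.971, 0.238], [-1.0, -0.0, -0.0]]
force: [-0.1, 0.2, -1.6]
gripper_width: 10.0
```

```bash
cat > chk.py <<'E'
from h import *
import sys
np.set_printoptions(precision=3,suppress=True)
tag=sys.argv[1]
p=camera_params('wrist'); s=bot.state(); im=camera('wrist'); save(im,tag+'.png')
L=nets.silhouettes('wrist','lap')
for r in L: print(r['confidence'],r['at'],r['pixels'].sum())
R=np.array(s['tcp_rot']);t=s['position']
print(s['time'],t,s['force'],s['ft_torque'],s['gripper_width'],'fwd yaw',np.arctan2(-R[1,2],-R[0,2]))
D=[567.8,-207.2,-.241]
if L:
    D2,f=fit([(p,L[0]['pixels'])],LAP,D,0);print('lap fit',D2,f)
fw=np.array([np.cos(D[2]),np.sin(D[2])]);lf=np.array([-fw[1],fw[0]])
lead=np.array(t)[:2]-73.8*R[:2,2]; o=np.array(D[:2])
print('lead in deck frame',(lead-o)@fw,(lead-o)@lf)
y=np.arctan2(-R[1,2],-R[0,2])
q=[*(lead-60*np.array([np.cos(y),np.sin(y)])),y]
im2=overlay(im,p,DECK+LAP,D,0); im2=overlay(im2,p,BAF,q,t[2]-6.4,(0,255,0)); save(im2,tag+'o.png')
E
python3 chk.py w5
```

```text
0.93 [46.0, 256.0] 12250
0.71 [77.4, 263.9] 34299
8.15 [ 511.868 -191.574  100.702] [-0.069  0.176 -1.604] [0.034 0.024 0.016] 9.973981224637258 fwd yaw -0.239854361858184
lap fit [ 567.01 -206.19   -0.24] 0.011433673091232777
lead in deck frame 15.754927072093615 1.9089897527827777
```

View pics/w5o.png

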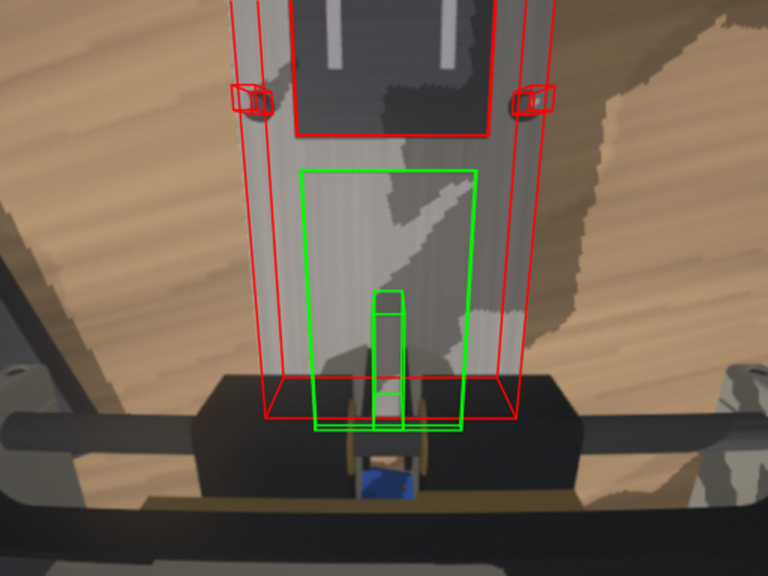

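View pics/w5.png

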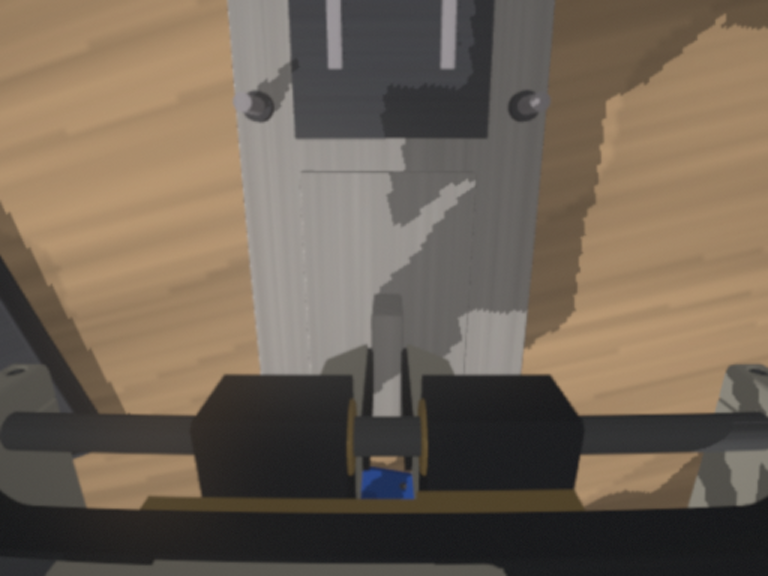

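Call:
play_rows(rows=[[[-0.03,-0.11,-2,0,1],[-0.03,-0.11,-3.5,0,1],[-0.03,-0.11,-4.1,0,1],[-0.03,-0.11,-4.1,0,1],[-0.03,-0.11,-4.2,0,1],[-0.03,-0.11,-4.3,0,1],[-0.03,-0.11,-4.3,0,1]]])

```text
time: 9.12
position: [511.3, -193.3, 57.5]
tcp_rot: [[0.0, -0.239, -0.971], [-0.0, -0.971, 0.239], [-1.0, 0.0, -0.0]]
force: [-0.1, -0.1, -1.7]
gripper_width: 10.4
```

```bash
sed -i 's/^D=.*/D=[567.0,-206.2,-.24]/' chk.py; python3 chk.py w6
```

```text
0.98 [44.4, 255.9] 15053
9.125 [ 511.256 -193.318   57.506] [-0.089 -0.139 -1.665] [ 0.04  -0.031 -0.01 ] 10.371067991315856 fwd yaw -0.24130090660776057
lap fit [ 566.733 -206.229   -0.24 ] 0.007764232810586691
lead in deck frame 16.591933675956504 -0.8339780720275359
```

Call:
play_rows(rows=[[[0.01,0.05,-0.05,0,1],[0.01,0.05,-0.1,0,1],[0.01,0.05,-0.15,0,1],[0.01,0.05,-0.15,0,1]]])

```text
time: 9.72
position: [511.3, -192.8, 56.3]
tcp_rot: [[0.0, -0.239, -0.971], [-0.0, -0.971, 0.239], [-1.0, 0.0, -0.0]]
force: [-2.4, 0.2, 5.5]
gripper_width: 10.3
```

```bash
python3 chk.py w7
```

```text
0.66 [44.1, 257.7] 15182
9.725 [ 511.282 -192.764   56.289] [-2.397  0.221  5.495] [ 0.311  0.515 -0.046] 10.266857335531002 fwd yaw -0.24130125822645987
lap fit [ 566.406 -206.765   -0.229] 0.011913779191672802
lead in deck frame 16.485319485975683 -0.28924869190210584
```

View pics/w7o.png

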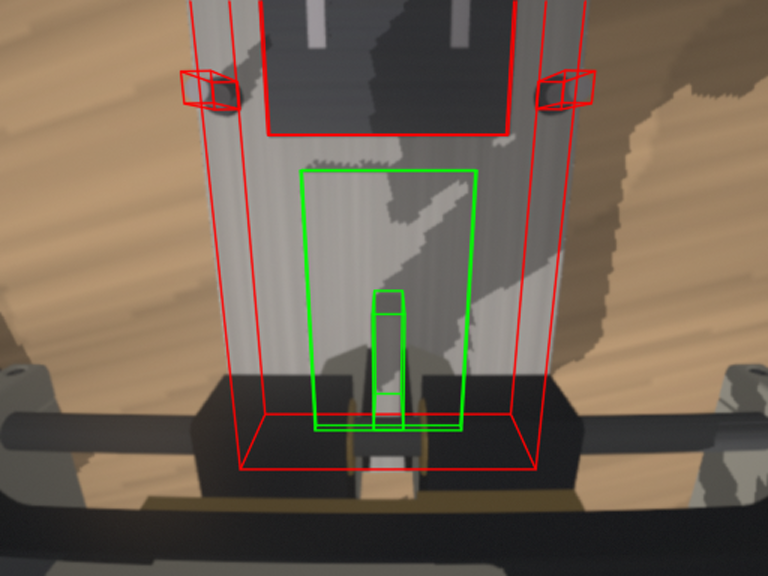

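Call:
play_rows(rows=[[[0.39,-0.09,0,0,1],[0.78,-0.19,0,0,1],[1.17,-0.28,0,0,1],[1.56,-0.38,0,0,1],[1.94,-0.47,0,0,1],[1.94,-0.47,0,0,1],[1.94,-0.47,0,0,1]]])

```text
time: 10.7
position: [528.9, -197.3, 56.2]
tcp_rot: [[-0.003, -0.239, -0.971], [0.0, -0.971, 0.239], [-1.0, 0.0, 0.003]]
force: [-7.9, 1.4, 10.7]
gripper_width: 10.1
```

```bash
python3 chk.py w8
```

```text
0.71 [60.1, 257.1] 20535
10.7 [ 528.946 -197.299   56.241] [-7.938  1.415 10.707] [ 0.477  1.881 -0.082] 10.144977850674215 fwd yaw -0.24153350402649829
lap fit [ 566.577 -206.117   -0.24 ] 0.009617725387215614
lead in deck frame 34.720771494240985 -0.5130935524747867
```

View pics/w8.png

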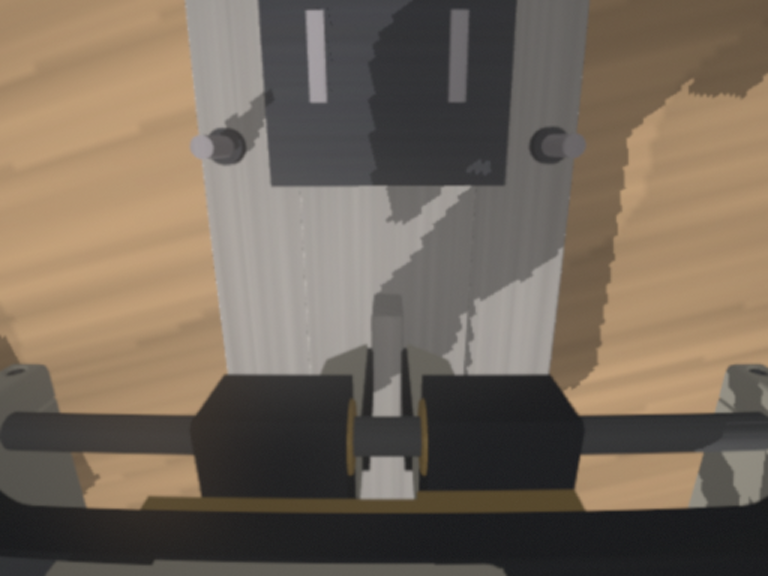

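Call:
play_rows(rows=[[[0.2,-0.03,0.05,0,1],[0.59,-0.12,0.05,0,1],[0.98,-0.21,0.05,0,1],[1.37,-0.31,0.05,0,1],[1.76,-0.4,0.05,0,1],[1.95,-0.45,0.05,0,1],[1.95,-0.45,0.05,0,1]]])

```text
time: 11.68
position: [550.5, -202.0, 56.4]
tcp_rot: [[0.0, -0.239, -0.971], [-0.0, -0.971, 0.239], [-1.0, 0.0, -0.0]]
force: [-2.1, 0.5, 4.1]
gripper_width: 10.3
```

```bash
python3 chk.py w9; python3 - <<'E'
from h import *
save(camera('side')[60:220,190:360],'s9.png',4)
E
```

```text
0.89 [91.9, 259.3] 21532
11.675 [ 550.472 -202.043   56.366] [-2.063  0.496  4.086] [ 0.154  0.624 -0.001] 10.299198065734874 fwd yaw -0.24127727581911643
lap fit [ 568.947 -206.979   -0.238] 0.045118894428014755
lead in deck frame 56.75736662750355 0.01466064698271147
```

View pics/w9o.png

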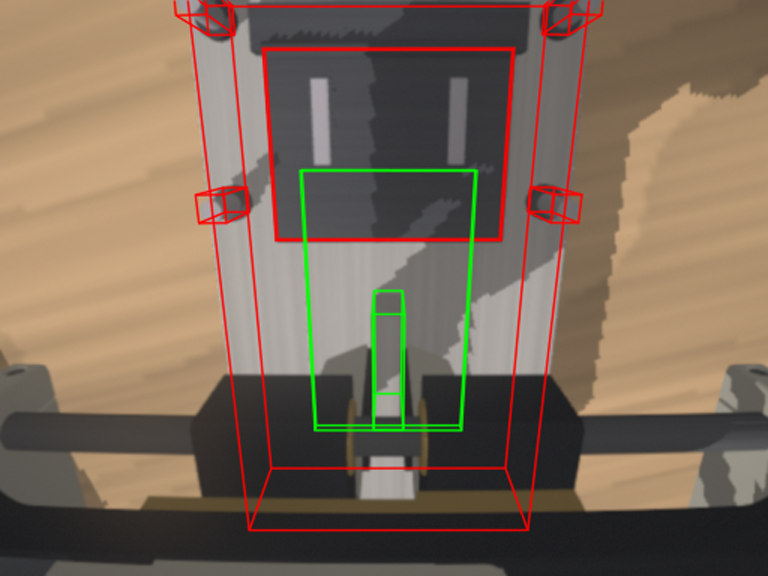

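View pics/s9.png

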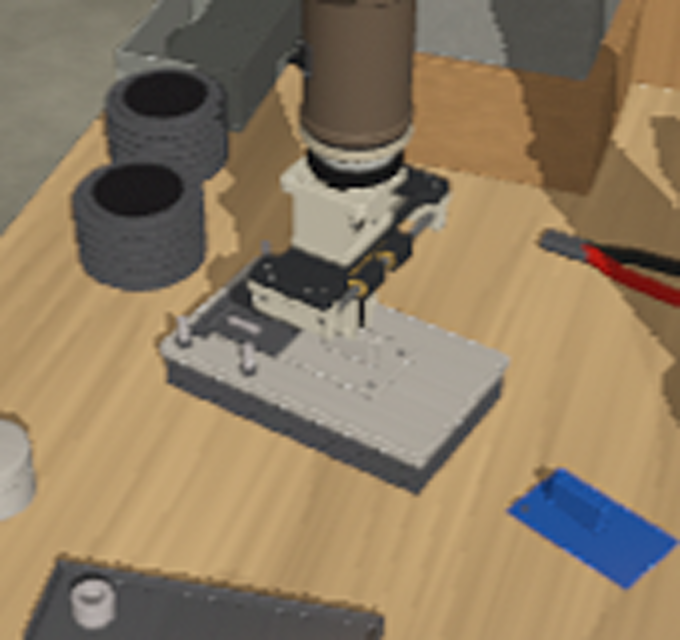

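Call:
play_rows(rows=[[[-0.08,0.02,0.02,0,1],[-0.15,0.03,0.02,0,1],[-0.15,0.03,0,0,1],[-0.15,0.03,-0.05,0,1],[-0.15,0.03,-0.08,0,1],[-0.15,0.03,-0.08,0,1],[-0.15,0.03,-0.08,0,1]]])

```text
time: 12.7
position: [548.8, -201.7, 56.3]
tcp_rot: [[0.001, -0.239, -0.971], [-0.0, -0.971, 0.239], [-1.0, 0.0, -0.001]]
force: [-3.1, 1.2, 8.8]
gripper_width: 10.0
```

```bash
python3 chk.py w10
```

```text
0.78 [89.9, 256.7] 21888
12.7 [ 548.845 -201.728   56.299] [-3.105  1.237  8.846] [0.275 0.731 0.027] 10.019245675106625 fwd yaw -0.24128433830027954
lap fit [ 569.028 -207.499   -0.231] 0.04996459186077118
lead in deck frame 55.10250519495079 -0.06612855750809093
```

Call:
play_rows(rows=[[[0,0,-0.05,0,1],[0,0,-0.1,0,1],[0,0,-0.12,0,1],[0,0,-0.12,0,1],[0,0,-0.12,0,1],[0,0,-0.12,0,1]]])

```text
time: 13.55
position: [548.9, -201.7, 56.2]
tcp_rot: [[0.001, -0.239, -0.971], [-0.0, -0.971, 0.239], [-1.0, 0.0, -0.001]]
force: [-7.3, 2.4, 20.1]
gripper_width: 10.3
```

```bash
python3 chk.py w11; python3 - <<'E'
from h import *
save(camera('top')[90:290,110:400],'t11.png',2.7)
E
```

```text
0.91 [88.3, 256.3] 21566
13.55 [ 548.89  -201.722   56.173] [-7.272  2.376 20.057] [ 0.519  1.586 -0.064] 10.259845725672667 fwd yaw -0.2413442728678964
lap fit [ 569.046 -207.48    -0.23 ] 0.03935592994093895
lead in deck frame 55.14440823900717 -0.0548228569721572
```

View pics/w11o.png

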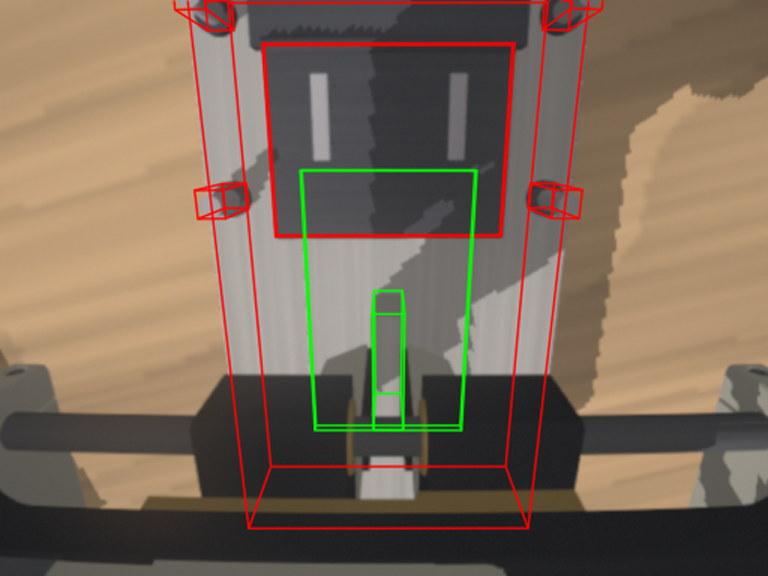

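View pics/t11.png

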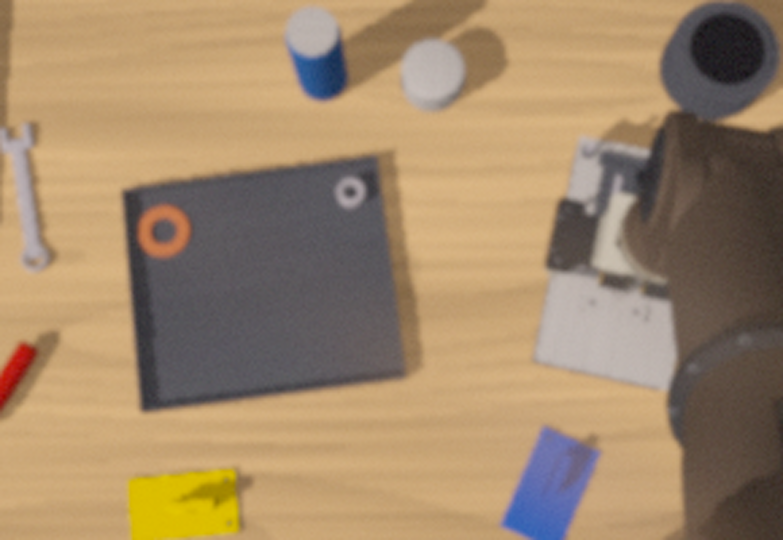

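Call:
play_rows(rows=[[[0,0,0.04,0,1],[0,0,0.04,0,1],[0,0,0.04,0,1],[0,0,0.04,0,1]]])

```text
time: 14.2
position: [548.9, -201.7, 56.2]
tcp_rot: [[0.001, -0.239, -0.971], [-0.0, -0.971, 0.239], [-1.0, 0.0, -0.001]]
force: [-5.5, 1.0, 16.2]
gripper_width: 10.5
```

```bash
python3 chk.py w12
```

```text
0.77 [89.9, 258.5] 22097
14.2 [ 548.877 -201.731   56.19 ] [-5.468  0.999 16.191] [ 0.394  1.248 -0.049] 10.496449893692517 fwd yaw -0.2413737599960502
lap fit [ 569.439 -206.911   -0.239] 0.0563170351088047
lead in deck frame 55.13400953895205 -0.0679133591978785
```

```bash
python3 -c "
from h import *
print(workorder.finish_job()); s=bot.state(); print(s['time'],s['position'],s['force'],s['gripper_width'])"
```

```text
the job is handed in; nothing more can be done
None
the job is handed in; nothing more can be done
```

The baffle is in place under the lapped tin, and the job was handed in at about 14.3 s with the rib still gripped and pressed. I gripped it by the rib in the tray, laid it on the deck about 13 mm short of the tin, slid it in, then backed it off about 1.7 mm.

Last checks before handing in:
- **Insertion:** the leading edge was about 25 mm in. It was 0.1 mm off centre and about 0.001 rad off straight. These come from the arm's position plus the baffle's measured offset in the grip, good to about 1–2 mm, because the edge itself is hidden under the tin.
- **Tin:** its free edge matched the at-rest outline in the wrist picture taken during pressing, so I saw no sign of lifting.
- **Press:** the downward force read 16 N, after briefly reaching 20 N. A steady sideways force of about 5.5 N remained, held by friction.
- **Other parts:** the gasket and collar were in place in the tray. The piston and the yellow and blue look-alikes were also where they started.

Two readings disagreed:
- **Tin outline:** once the tin's far end came into view, the automatic tin fit drifted about 2 mm with a poorer match, apparently taking in the parts behind it. I relied on the earlier fits and the picture overlay instead.
- **Gripper opening:** it read about 10.3 mm on the 12 mm rib, but the rib showed no slip in the pictures.

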